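Sort two locking pins with a sloping slot gauge

ROBOT

A 6-joint arm with a two-finger parallel gripper is mounted at the origin on the work surface. World frame = base frame: x ahead of the robot, y to its left, z up, the work surface at z = 0. Lengths are in m, angles in degrees, forces in N, time in s.
With the tool pointing down it reaches from about 0.35 to 0.875 m from the base axis. Payload 4.2 kg.
Tool frame: the origin (TCP) lies on the front face of the gripper's body, between the roots of the fingers; the fingertips stand 70 mm ahead of it and the grasp point (between the pads) lies 51 mm ahead of it (r.nose_length is the distance from the TCP to the fingertips, in m); z points along the fingers, y is the direction in which the jaws open and shut (so a half turn about z gives the same grasp; the last joint's range is limited). The gripper opens to 87 mm and grips with 3 to 60 N. Pads are 19 mm wide; open, the fingers measure 117 mm over their backs; the gripper's body (75 mm by 190 mm) begins 51 mm behind the grasp point.
Start: joints at [-49.698, 22.042, 0.453, 0, -68.411, -14.817], TCP at [0.269, -0.564, 0.292] pointing down, gripper open.
Joint ranges: [-179.83, 179.83], [-69.29, 118.12], [-61.27, 80.66], [-181.25, 117.63], [-171.15, -9.14], [-177.46, 177.46]. Speed limits (degrees/s): [159.86, 159.86, 180, 180, 180, 180].

INTERFACE

Orientations are given as a 3x3 rotation matrix whose columns are the frame's x, y, z axes.
In Python, from station import telemetry, capture, order, r gives the robot as it stands.
- The arm moves only by the tool drive_tool, never from a script. Its argument "series" is a list of rows, each a list of 4 numbers: the shift along the tool's x, y, z as a fraction of full scale, then the turn about the tool's z as a fraction of full scale. In form: [[dx, dy, dz, turn], ...]. A call has 1 to 10 rows; each row is the pose to reach, as a shift and turn from the pose commanded when the call began, along the tool's axes at that moment; what a row does not reach only later rows make up. Full scale, the value 1, is 0.12 m for a shift and 2 rad for a turn. A row lasts 1/8 s, in which the tool goes at most 62.5 mm and 10.7 degrees, less where a joint would pass 70% of its speed; a pose out of reach is approached as far as the arm can. A call with a number of a shift or a turn outside -1 to 1 is refused whole. A call with a gripper value outside its range is refused whole. "fingers" is the finger opening in mm, from 0 to 87, set as the call begins (left out, the last holds). The fingers move at their own pace and stop on an object; the grip force is fixed at half the most. Time passes only in rows, so rows that repeat a pose let the fingers close. It gives the time, the measured TCP pose, the force and the opening at its end, in the units of the state.
- telemetry.sense(): the state, without advancing time (a new reading comes with each control period).
- capture(name): name is "scene" or "top" or "wrist"; returns a dict with "color" (384x512x3 uint8, blue, green, red), "fx", "fy", "cx", "cy" (pixels), "eye" and "attitude" of the camera in the world; the wrist camera has in their place "mount" (4x4, takes a point from camera to tool coordinates, whose origin is the TCP and whose axes are the flange's). Camera axes: x right, y up, looking along -z (the intrinsics and any distortion apply to the point x, -y, -z); pixel columns grow to the right and rows downward; lengths in m; the calibration is good to about 2 mm. A picture is of the moment at which its call begins: read the wrist's pose just before it. There is no depth.
- order.finish_job(): hands the job in, once; it reports no verdict.
The state is a dict: "time_s": time; "joints": joint angles; "joint_velocities": joint speeds; "effort": joint torques, N m; "tcp_pos": TCP position; "ee_rot": TCP orientation; "wrist_force": force on the tool from outside, world axes, zero at the start; "moment": the same for the moment, N m; "gripper_width": opening from 0.0 (shut) to 1.0 (fully open).
Only numpy, scipy, OpenCV 4.12 (cv2) and the standard library are available. Lean on these libraries where they do the work, as an engineer would, in place of code of your own. Each camera call takes 0.05 s, during which the arm holds its last target. There are 200 camera calls.

TASK

Sort the two steel pins by length: one at a time, try each pin in the sloping yellow gauge slot, keeping it in line with the slot, and leave it there a moment to see whether it drops fully in or stays up on the slot's ends, then put it in its bin before touching the other pin. The pin that fits the slot goes in the green bin and the one that is too long goes in the red bin; leave the collar, wrench and bottle where they are.

Things in the scene. Friction and masses are not known exactly. Their poses are not given: they have to be found in the camera images.
- pin_a: loose steel pin, 14 mm diameter, ends chamfered 2 mm, about 90 g. One pin is 70 mm long, the other 84 mm; they look alike otherwise and the name does not tell which: the gauge slot does. Origin at its centre, x along its axis (either way round). Starts level in the vees of rest_a, along its x, its axis 40 mm above the table.
- pin_b: loose steel pin, 14 mm diameter, ends chamfered 2 mm, about 90 g. One pin is 70 mm long, the other 84 mm; they look alike otherwise and the name does not tell which: the gauge slot does. Origin at its centre, x along its axis (either way round). Starts level in the vees of rest_b, along its x, its axis 40 mm above the table.
- rest_a: fixed rest for one pin: steel base 100 x 50 x 8 mm, two black plastic vee blocks (12 mm long, 44 mm clear between them for fingers, tips 42 mm above the table, about 30 mm wide). Origin at the centre of its underside on the table, x along the pin, z up.
- rest_b: fixed rest for one pin: steel base 100 x 50 x 8 mm, two black plastic vee blocks (12 mm long, 44 mm clear between them for fingers, tips 42 mm above the table, about 30 mm wide). Origin at the centre of its underside on the table, x along the pin, z up.
- gauge_head: fixed yellow gauge with one straight slot, 75 mm long, 22 wide, 14 deep, sloping 32 degrees up away from the robot. Origin: centre of a fully seated pin, 7 mm above the slot floor, 78 mm above the table. x up along the slot, y level across it, z square out of the slot (leans towards the robot). Top at z = 7 mm. The 70 mm pin drops in flush (its centre at z = 0); the 84 mm one stays on top (z = 14 mm).
- gauge: fixed blue stand of the gauge; origin on the table right under the slot centre. Stand and gauge are 80 mm wide, reach 52 mm towards the robot, 85 mm away from it and 114 mm up. Room for fingers holding a pin by its middle: the middle 44 mm of the slot's length is cut away right across, 35 mm deeper than the slot floor; beyond it are dark floor pads, yellow side cheeks and 20 mm yellow end blocks.
- green_bin: fixed green open bin, 140 x 140 mm outside and 45 mm high, walls and floor 4 mm; for the pin that fits the gauge slot. Origin at the centre of its underside on the table, z up.
- red_bin: fixed red open bin, 140 x 140 mm outside and 45 mm high, walls and floor 4 mm; for the pin that is too long for the slot. Origin at the centre of its underside on the table, z up.
- collar: bystander: loose dark steel shaft collar lying flat, 68 mm across, 18 mm high; origin at the centre of its underside. Leave alone.
- wrench: bystander: loose steel wrench, 160 mm long, lying flat beyond the gauge; x along it. Leave alone.
- bottle: bystander: loose white bottle with black cap, 52 mm across, 130 mm high, standing right of the rests; origin at the centre of its underside. Leave alone.
Mind the look-alikes: they are no part of the job. Several things look just like the green_bin: the one meant starts farthest to the robot's left.

How it is judged:
By the outcome, as a careful person would: the job done as asked, in the order asked, and still so for the second after the job is handed in, with the robot touching nothing.
It also fails if it takes over 62 s, if anything falls off the work surface, if the arm or the gripper's body presses on something with over 40 N, if the wrist force passes 120 N, or if a joint passes its speed limit or range.

## Working session

There is one attempt and no reset: what is moved stays moved. The work goes in short steps, Python scripts to look and compute and a tool call to move; the robot and the scene stay as the last step left them, time stands still between calls to the robot, and variables do not carry over. Pictures are saved under pics/ and viewed, about 8 in all and at most 12, crops included, and the job is handed in when it is done.

Besides the shell and the picture viewer there is one more tool, called after "Emit:" as name(argument=value, ...), one argument or row to a line, values as JSON. drive_tool: Moves the arm, as the interface text tells. Shift numbers are shares of 0.12 m and turn numbers shares of 2 rad, none past 1 either way. Its arguments: {"type":"object","properties":{"series":{"type":"array","items":{"type":"array","items":{"type":"number","minimum":-1,"maximum":1}}},"fingers":{"type":"number"}},"required":["series"]}

```bash
mkdir -p pics; ls; python3 - <<'E'
from station import telemetry, capture, order, r
import cv2,json
s=telemetry.sense()
print({k:s[k] for k in ("time_s","tcp_pos","ee_rot","wrist_force","gripper_width")})
for n in("scene","top"):
    c=capture(n); cv2.imwrite(f"pics/{n}1.png",c["color"])
    print(n,{k:c[k] for k in c if k!="color"})
E
```

```text
pics
{'time_s': 0.0, 'tcp_pos': array([ 0.26876424, -0.56376491,  0.29115889]), 'ee_rot': array([[-9.02749788e-01, -4.30164808e-01, -1.02909200e-03],
       [-4.30166026e-01,  9.02747760e-01,  1.91633052e-03],
       [ 1.04672545e-04,  2.17264738e-03, -9.99997634e-01]]), 'wrist_force': array([ 0.1917311 , -0.9668231 , -0.44065203]), 'gripper_width': 1.0011868447866077}
scene {'fx': 413.8894511885106, 'fy': 413.8894511885106, 'cx': 256.90415929721195, 'cy': 190.84673722043516, 'eye': array([ 0.99970929, -0.76516723,  0.78382504]), 'attitude': array([[ 0.81863829, -0.36640751,  0.44224075],
       [ 0.57427241,  0.51350888, -0.63758908],
       [ 0.00652288,  0.7759215 ,  0.63079575]])}
top {'fx': 466.1126061731327, 'fy': 466.1126061731327, 'cx': 259.3589936295406, 'cy': 192.22558653372246, 'eye': array([ 0.41285106, -0.09696351,  1.14634683]), 'attitude': array([[-0.00297   ,  0.99292342, -0.11871929],
       [-0.99991196, -0.00448411, -0.01248864],
       [-0.01293262,  0.11867174,  0.99284932]])}
```

```bash
python3 - <<'E'
import cv2
a=cv2.imread("pics/top1.png"); cv2.imwrite("pics/top1x.png",cv2.resize(a,(800,600),interpolation=cv2.INTER_CUBIC))
E
```

```text
(no output)
```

View pics/top1x.png

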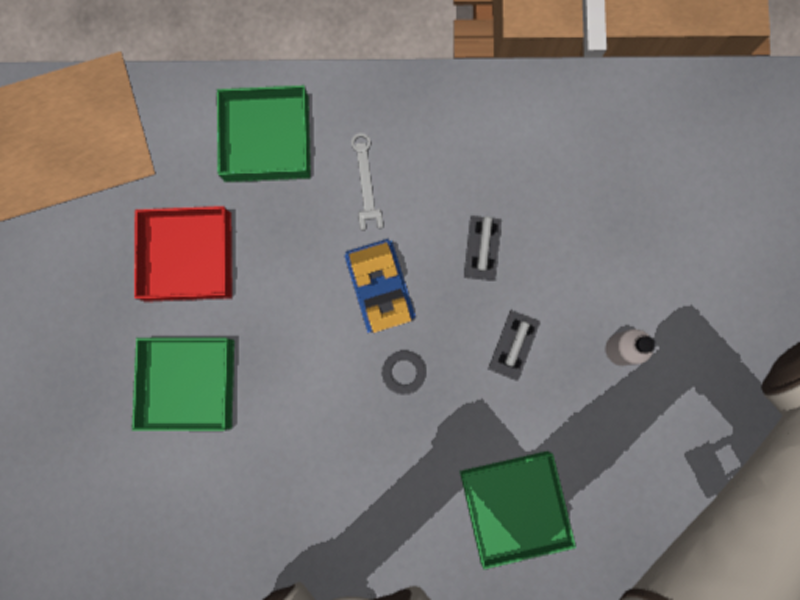

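View pics/scene1.png

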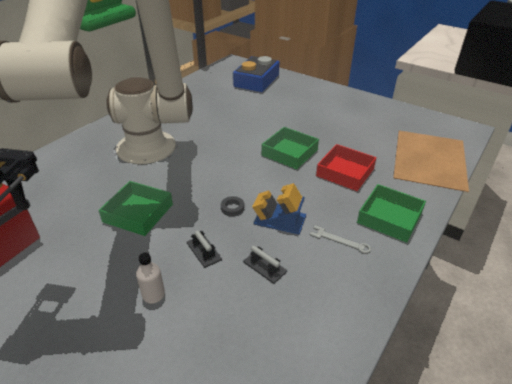

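Top view (800x600): green bins at (184,384), (264,132), (517,508). Red is at (183,253), gauge at (380,286), pins at (485,244) and (518,344). The scene view shows the same three green bins at (290,148), (392,212), (137,207), and a greenish object at (95,10) off in the background. I'll compute y for each and crop closer.

```bash
cat > h.py <<'E'
import numpy as np, pickle
def save_cam(c,f): pickle.dump({k:c[k] for k in c if k!="color"},open(f,"wb"))
T=dict(f=466.1126061731327,cx=259.3589936295406,cy=192.22558653372246,eye=np.array([0.41285106,-0.09696351,1.14634683]),R=np.array([[-0.00297,0.99292342,-0.11871929],[-0.99991196,-0.00448411,-0.01248864],[-0.01293262,0.11867174,0.99284932]]))
S=dict(f=413.8894511885106,cx=256.90415929721195,cy=190.84673722043516,eye=np.array([0.99970929,-0.76516723,0.78382504]),R=np.array([[0.81863829,-0.36640751,0.44224075],[0.57427241,0.51350888,-0.63758908],[0.00652288,0.7759215,0.63079575]]))
def ray(C,u,v,z):
    d=C["R"]@np.array([(u-C["cx"])/C["f"],-(v-C["cy"])/C["f"],-1]); return C["eye"]+d*(z-C["eye"][2])/d[2]
def proj(C,p):
    q=C["R"].T@(np.asarray(p)-C["eye"]); return np.array([C["cx"]-C["f"]*q[0]/q[2],C["cy"]+C["f"]*q[1]/q[2]])
E
python3 - <<'E'
from h import *
import cv2
for n,(u,v) in dict(g1=(184,384),g2=(264,132),g3=(517,508),red=(183,253)).items(): print(n,ray(T,u/1.5625,v/1.5625,0.02).round(3))
for n,(u,v) in dict(g1=(290,148),g2=(392,212),g3=(137,207),red=(346,167),bg=(95,10)).items(): print(n,ray(S,u,v,0.02).round(3))
a=cv2.imread("pics/top1.png")
c=a[125:250,215:350]; cv2.imwrite("pics/c1.png",cv2.resize(c,None,fx=4.8,fy=4.8,interpolation=cv2.INTER_CUBIC))
b=a[45:285,75:215]; cv2.imwrite("pics/c2.png",cv2.resize(b,None,fx=2.5,fy=2.5,interpolation=cv2.INTER_CUBIC))
E
```

```text
g1 [0.419 0.259 0.02 ]
g2 [0.821 0.143 0.02 ]
g3 [ 0.232 -0.25   0.02 ]
red [0.624 0.267 0.02 ]
g1 [0.424 0.258 0.02 ]
g2 [0.821 0.148 0.02 ]
g3 [ 0.233 -0.245  0.02 ]
red [0.625 0.268 0.02 ]
bg [-1.395  0.889  0.02 ]
```

View pics/c1.png

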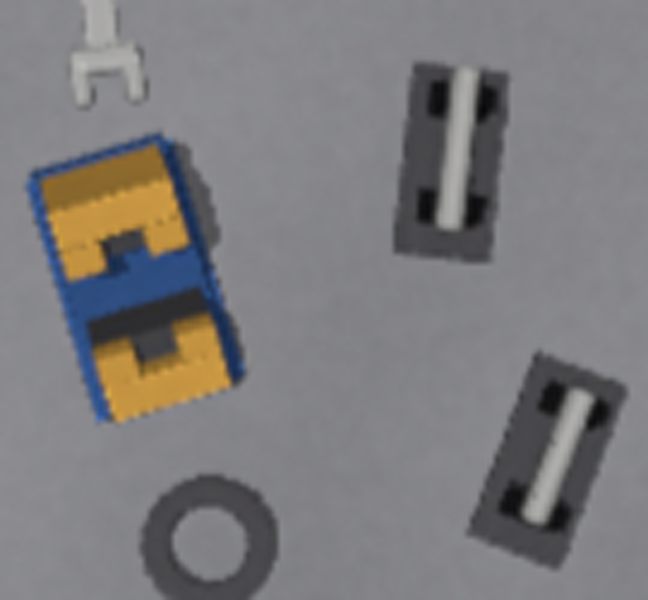

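View pics/c2.png

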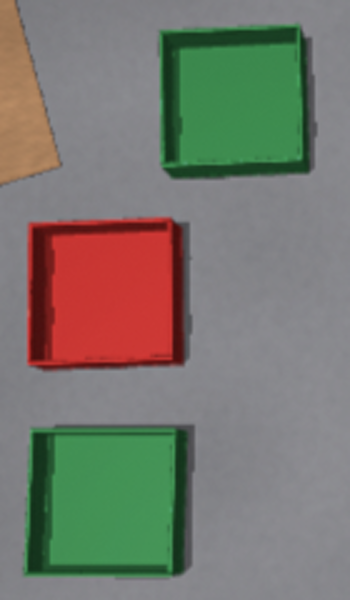

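Green bin: g1 (y≈0.26) beats g2 (y≈0.145) and g3 (y≈−0.25). The crop confirms the lower-left bin below the red one, so g1 is the one meant. Next I'll fit the gauge and rests from the corners read in the enlarged crop.

```bash
cat >> h.py <<'E'
c32,s32=np.cos(np.radians(32)),np.sin(np.radians(32))
def gw(p,x,y,yaw):  # gauge frame -> world
    R=np.array([[np.cos(yaw),-np.sin(yaw),0],[np.sin(yaw),np.cos(yaw),0],[0,0,1]])
    G=np.array([[c32,0,-s32],[0,1,0],[s32,0,c32]])
    return np.array([x,y,.078])+R@G@np.asarray(p)
E
python3 - <<'E'
from h import *
from scipy.optimize import least_squares
def px(u,v): return np.array([215+(u+.5)/4.8-.5,125+(v+.5)/4.8-.5])
def rest(corn,pin):
    P=np.array([ray(T,*px(*q),.008) for q in corn]); E=np.array([ray(T,*px(*q),.043) for q in pin])
    xe=(P[0]+P[1]-P[2]-P[3])/2; d=E[0]-E[1]
    print("rest",P.mean(0).round(4),"L",np.linalg.norm(xe).round(4),"yaw",np.degrees(np.arctan2(xe[1],xe[0])).round(1),"W",np.linalg.norm((P[0]+P[3]-P[1]-P[2])/2).round(4))
    print(" pin",E.mean(0).round(4),"L",np.linalg.norm(d).round(4),"yaw",np.degrees(np.arctan2(d[1],d[0])).round(1))
rest([(415,62),(508,72),(490,262),(394,250)],[(466,68),(449,229)])
rest([(540,350),(627,385),(558,570),(469,533)],[(582,390),(535,526)])
obs=[((-.0575,1,.007),(113,422)),((-.0575,-1,.007),(231,386)),((.0575,1,.007),(49,214)),((.0575,-1,.007),(172,179)),
((-.022,1,.007),(99,350)),((-.022,-1,.007),(215,315)),((.022,1,.007),(69,279)),((.022,-1,.007),(191,242)),
((-.0375,.011,-.007),(139,362)),((-.0375,-.011,-.007),(178,352))]
def f(p,full=False):
    r=[]
    for q,o in obs:
        q=list(q); 
        if abs(q[1])==1:q[1]*=p[3]
        r.append(proj(T,gw(q,*p[:3]))-px(*o))
    return np.array(r) if full else np.ravel(r)
s=least_squares(f,[.55,.08,.2,.03],loss="soft_l1",f_scale=.5); print(s.x,np.degrees(s.x[2])); print((f(s.x,1)*4.8).round(0).tolist())
for n,(u,v) in dict(collar=(404,372),bottle=(632,346)).items(): print(n,ray(T,u/1.5625,v/1.5625,0.02).round(3))
E
```

```text
rest [ 0.6335 -0.2052  0.008 ] L 0.0997 yaw -6.7 W 0.049
 pin [ 0.6332 -0.2049  0.043 ] L 0.0825 yaw -6.8
rest [ 0.4794 -0.252   0.008 ] L 0.1005 yaw -21.9 W 0.0479
 pin [ 0.478  -0.2521  0.043 ] L 0.0712 yaw -20.1
[ 0.55493301 -0.04793251  0.2866033   0.03004761] 16.421159481413095
[[2.0, -1.0], [1.0, 0.0], [-0.0, -2.0], [-0.0, -3.0], [-4.0, 9.0], [-1.0, 8.0], [1.0, -0.0], [-0.0, 1.0], [-1.0, 1.0], [3.0, -2.0]]
collar [ 0.436 -0.081  0.02 ]
bottle [ 0.475 -0.432  0.02 ]
```

```bash
cat >> h.py <<'E'
def Rz(a): return np.array([[np.cos(a),-np.sin(a),0],[np.sin(a),np.cos(a),0],[0,0,1]])
def plan(s,wps):
    """wps: (grasp point xyz, pin yaw deg or None); prints call rows"""
    p=np.array(s["tcp_pos"]); R=np.array(s["ee_rot"])
    for i,(g,yaw) in enumerate(wps):
        while True:
            tgt=np.array(g)-0.051*R[:,2]; d=R.T@(tgt-p)/.12
            t=0
            if yaw is not None:
                cur=np.degrees(np.arctan2(R[1,0],R[0,0])); e=(yaw-cur+90)%180-90
                t=-np.radians(e)/2
            k=max(1,np.abs(d).max()); st=d/k
            row=np.round([*st,t],3); n=max(np.linalg.norm(st)*.12/.0625,abs(t)*2/np.radians(10.7))
            print(i,row.tolist(),"rows>=%.1f"%n)
            p=p+R@row[:3]*.12; R=R@Rz(row[3]*2)
            if k==1: break
def stat():
    from station import telemetry
    s=telemetry.sense(); g=s["tcp_pos"]+.051*s["ee_rot"][:,2]
    print("t",round(s["time_s"],2),"grasp",g.round(4),"yaw",np.degrees(np.arctan2(s["ee_rot"][1,0],s["ee_rot"][0,0])).round(1),"F",s["wrist_force"].round(1),"w",round(s["gripper_width"]*87,1),"j6",s["joints"][5].round(0)); return s
E
python3 - <<'E'
from h import *
s=stat(); plan(s,[((.479,-.252,.15),-21.9)])
E
```

```text
t 0.1 grasp [ 0.2687 -0.5637  0.2403] yaw -154.5 F [ 0.2  0.3 -0.6] w 87.2 j6 -15.0
0 [-1.0, 0.589, 0.28, 0.413] rows>=4.4
0 [-0.216, 1.0, 0.246, 0.0] rows>=2.0
0 [-0.2, 0.928, 0.229, 0.0] rows>=1.9
```

Emit:
drive_tool(
  series=[
    [-1,0.589,0.28,0.413],
    [-1,0.589,0.28,0.413],
    [-1,0.589,0.28,0.413],
    [-1,0.589,0.28,0.413],
    [-1,0.589,0.28,0.413],
  ],
  fingers=60,
)

```text
time_s: 0.72
tcp_pos: [0.347, -0.448, 0.2582]
ee_rot: [[-0.927, 0.375, -0.001], [0.375, 0.927, 0.001], [0.001, 0.0, -1.0]]
wrist_force: [-0.4, 0.0, 0.2]
gripper_width: 0.697
```

Emit:
drive_tool(
  series=[
    [-0.216,1,0.246,0],
    [-0.216,1,0.246,0],
  ],
)

```text
time_s: 0.98
tcp_pos: [0.4151, -0.3472, 0.2288]
ee_rot: [[-0.927, 0.374, -0.0], [0.374, 0.927, 0.0], [0.0, 0.0, -1.0]]
wrist_force: [0.8, 0.4, 0.0]
gripper_width: 0.686
```

Emit:
drive_tool(
  series=[
    [-0.2,0.928,0.229,0],
    [-0.2,0.928,0.229,0],
    [-0.2,0.928,0.229,0],
    [-0.2,0.928,0.229,0],
  ],
)

```text
time_s: 1.48
tcp_pos: [0.4785, -0.2534, 0.2017]
ee_rot: [[-0.928, 0.371, -0.001], [0.371, 0.928, 0.0], [0.001, -0.0, -1.0]]
wrist_force: [0.2, -0.5, 1.0]
gripper_width: 0.691
```

```bash
python3 - <<'E'
from h import *
from station import capture
import cv2
s=stat(); c=capture("wrist"); save_cam(c,"w1.pkl"); pickle.dump(s,open("s1.pkl","wb"))
cv2.imwrite("pics/w1.png",c["color"]); print(c["mount"].round(3),c["fx"],c["cx"],c["cy"],[k for k in c])
E
```

```text
t 1.48 grasp [ 0.4784 -0.2534  0.1507] yaw 158.2 F [ 0.2 -0.5  1. ] w 60.1 j6 -101.0
[[ 0.     0.957  0.291  0.08 ]
 [ 1.    -0.001  0.     0.   ]
 [ 0.     0.291 -0.957 -0.091]
 [ 0.     0.     0.     1.   ]] 265.89147670264697 255.16710167130356 194.23424968746895 ['color', 'fx', 'fy', 'cx', 'cy', 'mount']
```

View pics/w1.png

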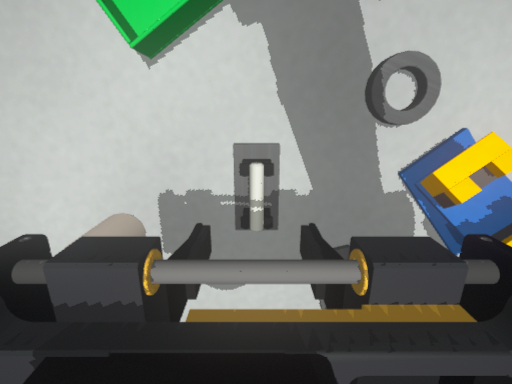

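Wrist view: the near pin at (257,162)–(257,229) is centred between the jaws, and the rest's upper edge runs (234,143)–(279,143). I'll check it against the model and plan the grasp.

```bash
cat >> h.py <<'E'
def wcam(c,s):
    M=c["mount"]; R=np.array(s["ee_rot"]); return dict(f=c["fx"],cx=c["cx"],cy=c["cy"],eye=s["tcp_pos"]+R@M[:3,3],R=R@M[:3,:3])
E
python3 - <<'E'
from h import *
s=pickle.load(open("s1.pkl","rb")); C=wcam(pickle.load(open("w1.pkl","rb")),s)
for q,z in [((257,162),.047),((257,229),.047),((234,143),.008),((279,143),.008)]: print(q,ray(C,*q,z).round(4))
a,b=ray(C,257,162,.045),ray(C,257,229,.045); print("mid",(a+b)/2,"L",np.linalg.norm(a-b),"yaw",np.degrees(np.arctan2(*(a-b)[1::-1])))
print([proj(C,p).round(0) for p in [(.4794,-.252,.04)]])
plan(stat(),[((.4785,-.252,.08),-21.9),((.4785,-.252,.039),-21.9)])
E
```

```text
(257, 162) [ 0.445  -0.2381  0.047 ]
(257, 229) [ 0.5082 -0.2632  0.047 ]
(234, 143) [ 0.4236 -0.2556  0.008 ]
(279, 143) [ 0.4413 -0.2114  0.008 ]
mid [ 0.47719747 -0.25089664  0.045     ] L 0.06849382040257723 yaw 158.3367129732814
[array([257., 198.])]
t 1.52 grasp [ 0.4782 -0.254   0.1509] yaw 158.1 F [-0.1 -0.6  0.1] w 59.6 j6 -101.0
0 [0.004, 0.016, 0.591, 0.0] rows>=1.1
1 [-0.0, 0.0, 0.342, 0.0] rows>=0.7
```

Emit:
drive_tool(
  series=[
    [0.006,0.016,0.5,0],
    [0.006,0.016,0.93,0],
    [0.006,0.016,0.93,0],
    [0.006,0.016,0.93,0],
  ],
)

```text
time_s: 2.02
tcp_pos: [0.4796, -0.2527, 0.0922]
ee_rot: [[-0.928, 0.373, 0.003], [0.373, 0.928, -0.001], [-0.003, -0.0, -1.0]]
wrist_force: [0.7, 1.0, 0.2]
gripper_width: 0.687
```

Emit:
drive_tool(
  series=[
    [0,0,0,0],
    [0,0,0,0],
    [0,0,0,0],
    [0,0,0,0],
    [0,0,0,0],
    [0,0,0,0],
  ],
  fingers=0,
)

```text
time_s: 2.78
tcp_pos: [0.4784, -0.252, 0.0905]
ee_rot: [[-0.928, 0.372, -0.001], [0.372, 0.928, -0.001], [0.0, -0.001, -1.0]]
wrist_force: [-0.9, -3.2, 1.8]
gripper_width: 0.149
```

Emit:
drive_tool(
  series=[
    [0,0,-0.4,0],
    [0,0,-0.8,0],
    [0,0,-0.8,0],
    [0,0,-0.8,0],
  ],
)

```text
time_s: 3.28
tcp_pos: [0.478, -0.2512, 0.1857]
ee_rot: [[-0.928, 0.373, -0.001], [0.373, 0.928, 0.001], [0.001, 0.001, -1.0]]
wrist_force: [-0.5, 0.2, -1.3]
gripper_width: 0.146
```

```bash
python3 - <<'E'
from h import *
s=stat()
x,y,yaw=.555,-.048,np.radians(16.4)
d=np.array([np.cos(yaw),np.sin(yaw),0])
e=gw((-.0575,0,.007),x,y,yaw); L=.022
piv=e-d*L+np.array([0,0,.007/c32-L*s32/c32]); print("edge",e,"pivot centre",piv)
pre=piv+np.array([0,0,.035])
pos=lambda xx,z: gw((xx,0,z),x,y,yaw)
print("in slot", pos(0,.02))
plan(s,[((pre[0],pre[1],.15),16.4),(pre,16.4)])
E
```

```text
t 3.27 grasp [ 0.4779 -0.2511  0.1347] yaw 158.1 F [-0.5  0.2 -1.3] w 12.7 j6 -101.0
edge [ 0.50466268 -0.06281508  0.05346598] pivot centre [ 0.48355778 -0.06902659  0.0479731 ]
in slot [ 0.54483282 -0.05099236  0.09496096]
0 [0.366, 1.0, -0.088, -0.334] rows>=3.6
0 [-0.141, 0.431, -0.038, 0.0] rows>=0.9
1 [-0.001, -0.001, 0.558, 0.0] rows>=1.1
```

Emit:
drive_tool(
  series=[
    [0.366,1,-0.088,-0.334],
    [0.366,1,-0.088,-0.334],
    [0.366,1,-0.088,-0.334],
    [0.366,1,-0.088,-0.334],
  ],
)

```text
time_s: 3.78
tcp_pos: [0.4817, -0.1225, 0.1952]
ee_rot: [[-0.957, -0.289, -0.004], [-0.289, 0.957, 0.0], [0.004, 0.001, -1.0]]
wrist_force: [0.6, -0.6, -0.1]
gripper_width: 0.151
```

Emit:
drive_tool(
  series=[
    [-0.141,0.431,-0.038,0],
    [-0.141,0.431,-0.038,0],
    [-0.141,0.431,-0.038,0],
  ],
)

```text
time_s: 4.15
tcp_pos: [0.4834, -0.0693, 0.2001]
ee_rot: [[-0.959, -0.283, -0.003], [-0.283, 0.959, -0.0], [0.003, 0.001, -1.0]]
wrist_force: [0.4, 0.1, -1.7]
gripper_width: 0.152
```

```bash
python3 - <<'E'
from h import *
from station import capture
import cv2
s=stat(); c=capture("wrist"); save_cam(c,"w2.pkl"); pickle.dump(s,open("s2.pkl","wb"))
cv2.imwrite("pics/w2.png",c["color"]); C=wcam(c,s)
for q in [(-.0575,.03,.007),(-.0575,-.03,.007),(.0575,.03,.007),(.0575,-.03,.007)]: print(q,proj(C,gw(q,.555,-.048,np.radians(16.4))).round(0))
E
```

```text
t 4.15 grasp [ 0.4832 -0.0693  0.1491] yaw -163.5 F [ 0.4  0.1 -1.7] w 13.2 j6 -84.0
(-0.0575, 0.03, 0.007) [286. 224.]
(-0.0575, -0.03, 0.007) [224. 224.]
(0.0575, 0.03, 0.007) [290. 358.]
(0.0575, -0.03, 0.007) [220. 358.]
```

View pics/w2.png

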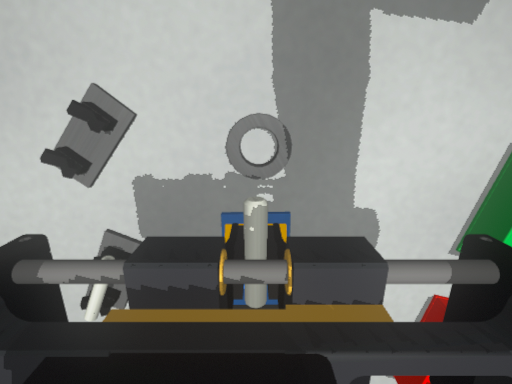

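Wrist view: pin held level at column 256. The gauge's lower edge is at (225..289, 224) against a prediction of (224..286, 224), so lateral agreement is within about 1 mm. Now I'll tilt the pin by pressing its end on the gauge's lower end-block edge.

Emit:
drive_tool(
  series=[
    [0,0,0.3,0],
    [0,0,0.57,0],
    [0,0,0.62,0],
    [0,0,0.65,0],
    [0,0,0.68,0],
    [0,0,0.71,0],
    [0,0,0.74,0],
    [0,0,0.77,0],
  ],
)

```text
time_s: 5.2
tcp_pos: [0.4846, -0.0695, 0.1104]
ee_rot: [[-0.959, -0.283, 0.002], [-0.283, 0.959, -0.0], [-0.002, -0.001, -1.0]]
wrist_force: [-2.1, -1.0, 6.8]
gripper_width: 0.147
```

Emit:
drive_tool(
  series=[
    [0,0,0.025,0],
    [0,0,0.05,0],
    [0,0,0.075,0],
    [0,0,0.08,0],
    [0,0,0.08,0],
  ],
)

```text
time_s: 5.82
tcp_pos: [0.4857, -0.0692, 0.1011]
ee_rot: [[-0.959, -0.284, 0.005], [-0.284, 0.959, 0.0], [-0.005, -0.001, -1.0]]
wrist_force: [-0.9, 0.2, 5.2]
gripper_width: 0.146
```

Emit:
drive_tool(
  series=[
    [0,0,-0.2,0],
    [0,0,-0.6,0],
    [0,0,-0.6,0],
  ],
)

```text
time_s: 6.2
tcp_pos: [0.4865, -0.069, 0.1753]
ee_rot: [[-0.959, -0.284, 0.01], [-0.284, 0.959, 0.001], [-0.01, -0.002, -1.0]]
wrist_force: [0.3, -0.2, -0.2]
gripper_width: 0.152
```

```bash
python3 - <<'E'
from h import *
s=stat()
x,y,yaw=.555,-.048,np.radians(16.4)
plan(s,[(gw((0,0,.050),x,y,yaw),16.4)])
E
```

```text
t 6.2 grasp [ 0.487  -0.069   0.1243] yaw -163.5 F [ 0.3 -0.2 -0.2] w 13.2 j6 -84.0
0 [-0.372, 0.007, 0.036, 0.001] rows>=0.7
```

Emit:
drive_tool(
  series=[
    [-0.2,0.007,0.02,0],
    [-0.372,0.007,0.036,0],
    [-0.372,0.007,0.036,0],
    [-0.372,0.007,0.036,0],
  ],
)

```text
time_s: 6.7
tcp_pos: [0.5256, -0.0561, 0.1664]
ee_rot: [[-0.959, -0.283, -0.002], [-0.283, 0.959, 0.0], [0.002, 0.001, -1.0]]
wrist_force: [0.1, 0.2, -0.6]
gripper_width: 0.149
```

```bash
python3 - <<'E'
from h import *
from station import capture
import cv2
s=stat(); a=capture("scene")["color"]; b=capture("top")["color"]
p0,yaw=(.555,-.048),np.radians(16.4)
A=cv2.resize(a[165:245,235:325],None,fx=7.5,fy=7.5,interpolation=cv2.INTER_CUBIC)
cv2.imwrite("pics/sc2.png",A); cv2.imwrite("pics/sc2raw.png",a); cv2.imwrite("pics/top2raw.png",b)
g=s["tcp_pos"]+.051*s["ee_rot"][:,2]; d=np.array([np.cos(yaw),np.sin(yaw),0])
for th in (20,26,32,38):
    t=np.radians(th); v=.035*(d*np.cos(t)+np.array([0,0,np.sin(t)]))
    print(th,[((proj(S,g+k*v)-[235,165])*7.5).round(0) for k in (1,-1)])
for q in [(-.0575,.03,.007),(-.0575,-.03,.007),(.0575,.03,.007),(.0575,-.03,.007),(.0375,.011,.007),(.0375,-.011,.007),(-.0375,.011,.007),(-.0375,-.011,.007)]: print(q,((proj(S,gw(q,*p0,yaw))-[235,165])*7.5).round(0))
E
```

```text
t 6.7 grasp [ 0.5255 -0.0561  0.1154] yaw -163.6 F [ 0.1  0.2 -0.6] w 13.0 j6 -85.0
20 [array([298., 131.]), array([117., 147.])]
26 [array([294., 122.]), array([121., 155.])]
32 [array([289., 114.]), array([126., 163.])]
38 [array([284., 106.]), array([132., 171.])]
(-0.0575, 0.03, 0.007) [172. 212.]
(-0.0575, -0.03, 0.007) [119. 313.]
(0.0575, 0.03, 0.007) [438. 136.]
(0.0575, -0.03, 0.007) [392. 240.]
(0.0375, 0.011, 0.007) [375. 181.]
(0.0375, -0.011, 0.007) [357. 219.]
(-0.0375, 0.011, 0.007) [200. 231.]
(-0.0375, -0.011, 0.007) [181. 268.]
```

View pics/sc2.png

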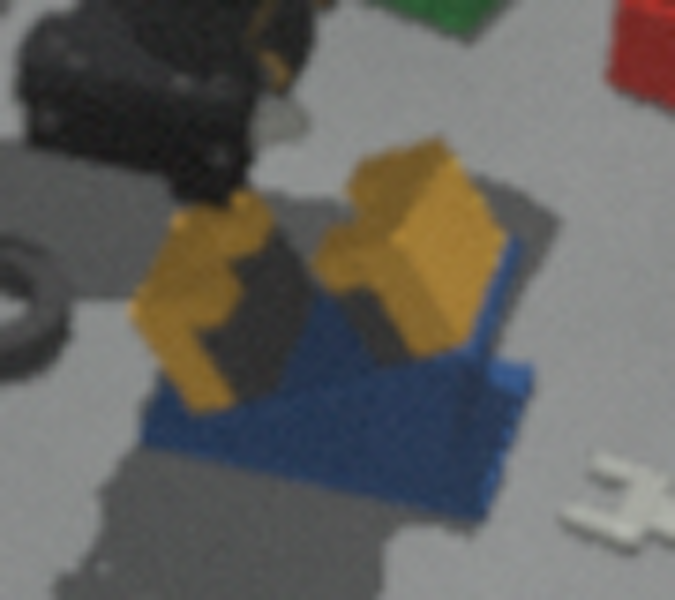

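Scene crop: upper block corners at (438,138) and (392,238) match the model within 2 px. The lower ones are about 2 raw px off, but the wrist view agreed there. The pin's upper end is at about (293,118), so its tilt is about 28–30°. Planning the descent square to the slot.

```bash
python3 - <<'E'
from h import *
s=stat()
x,y,yaw=.555,-.048,np.radians(16.4)
plan(s,[(gw((0,0,z),x,y,yaw),16.4) for z in (.030,.018,.010,.003)])
E
```

```text
t 6.8 grasp [ 0.5257 -0.0562  0.1158] yaw -163.6 F [-0.7  0.6 -2. ] w 12.9 j6 -85.0
0 [-0.121, -0.004, 0.103, 0.0] rows>=0.3
1 [-0.053, 0.0, 0.085, 0.0] rows>=0.2
2 [-0.036, 0.0, 0.057, 0.0] rows>=0.1
3 [-0.031, 0.0, 0.049, 0.0] rows>=0.1
```

Emit:
drive_tool(
  series=[
    [-0.121,-0.004,0.103,0],
    [-0.121,-0.004,0.103,0],
    [-0.174,-0.004,0.188,0],
    [-0.174,-0.004,0.188,0],
    [-0.174,-0.004,0.188,0],
    [-0.174,-0.004,0.188,0],
  ],
)

```text
time_s: 7.55
tcp_pos: [0.5468, -0.0506, 0.1448]
ee_rot: [[-0.959, -0.283, 0.0], [-0.283, 0.959, 0.0], [-0.0, -0.0, -1.0]]
wrist_force: [0.6, -0.0, -0.1]
gripper_width: 0.147
```

```bash
python3 - <<'E'
from h import *
s=stat()
x,y,yaw=.555,-.048,np.radians(16.4)
plan(s,[(gw((0,0,z),x,y,yaw),16.4) for z in (.010,.003)])
E
```

```text
t 7.55 grasp [ 0.5468 -0.0506  0.0938] yaw -163.6 F [ 0.6 -0.  -0.1] w 12.8 j6 -85.0
0 [-0.027, 0.001, 0.061, 0.0] rows>=0.1
1 [-0.031, 0.0, 0.05, 0.0] rows>=0.1
```

Emit:
drive_tool(
  series=[
    [-0.014,0,0.03,0],
    [-0.027,0,0.061,0],
    [-0.027,0,0.061,0],
    [-0.027,0,0.061,0],
  ],
)

```text
time_s: 8.05
tcp_pos: [0.55, -0.0496, 0.1372]
ee_rot: [[-0.959, -0.283, -0.0], [-0.283, 0.959, -0.0], [0.0, -0.0, -1.0]]
wrist_force: [0.6, 0.5, -0.2]
gripper_width: 0.146
```

Emit:
drive_tool(
  series=[
    [-0.015,0,0.025,0],
    [-0.031,0,0.05,0],
    [-0.031,0,0.05,0],
    [-0.031,0,0.05,0],
  ],
)

```text
time_s: 8.55
tcp_pos: [0.5535, -0.0485, 0.1312]
ee_rot: [[-0.959, -0.283, -0.0], [-0.283, 0.959, 0.0], [0.0, 0.0, -1.0]]
wrist_force: [0.8, -0.5, -0.5]
gripper_width: 0.15
```

```bash
python3 - <<'E'
from h import *
s=stat()
x,y,yaw=.555,-.048,np.radians(16.4)
g=s["tcp_pos"]+.051*s["ee_rot"][:,2]; b=gw((0,0,0),x,y,yaw)
print(s["moment"], (g-b)@ (gw((1,0,0),x,y,yaw)-b),(g-b)@ (gw((0,0,1),x,y,yaw)-b))
E
```

```text
t 8.55 grasp [ 0.5535 -0.0485  0.0802] yaw -163.6 F [ 0.8 -0.5 -0.5] w 13.1 j6 -85.0
[-0.01707618  0.0116328   0.00913854] -0.00019955233538190823 0.002690833677545637
```

No contact force at z = 2.7 mm, so it fits. I'll release, back off vertically and let it settle.

Emit:
drive_tool(
  series=[
    [0,0,0,0],
    [0,0,0,0],
    [0,0,0,0],
    [0,0,0,0],
  ],
  fingers=45,
)

```text
time_s: 9.05
tcp_pos: [0.5536, -0.0485, 0.1314]
ee_rot: [[-0.959, -0.283, 0.0], [-0.283, 0.959, 0.0], [-0.0, -0.0, -1.0]]
wrist_force: [0.3, 0.6, 0.1]
gripper_width: 0.481
```

Emit:
drive_tool(
  series=[
    [0,0,-0.4,0],
    [0,0,-0.8,0],
    [0.6,0,-0.9,0],
    [1,0,-0.9,0],
    [1,0,-0.9,0],
    [1,0,-0.9,0],
    [1,0,-0.9,0],
    [1,0,-0.9,0],
  ],
)

```text
time_s: 10.05
tcp_pos: [0.4392, -0.0822, 0.2389]
ee_rot: [[-0.959, -0.283, -0.001], [-0.283, 0.959, -0.0], [0.001, 0.0, -1.0]]
wrist_force: [0.3, 0.2, -0.2]
gripper_width: 0.518
```

```bash
python3 - <<'E'
from h import *
from station import capture
import cv2
s=stat(); a=capture("scene")["color"]; b=capture("top")["color"]
A=cv2.resize(a[175:245,240:310],None,fx=5.5,fy=5.5,interpolation=cv2.INTER_CUBIC)
B=cv2.resize(b[145:215,215:285],None,fx=5.5,fy=5.5,interpolation=cv2.INTER_CUBIC)
cv2.imwrite("pics/fit1.png",np.hstack([A,B]))
x,y,yaw=.555,-.048,np.radians(16.4)
for z in (0,.014): print(z,[((proj(S,gw((k*.035,0,z),x,y,yaw))-[240,175])*5.5).round(0) for k in(1,-1)],[((proj(T,gw((k*.035,0,z),x,y,yaw))-[215,145])*5.5+[385,0]).round(0) for k in(1,-1)])
E
```

```text
t 10.05 grasp [ 0.4392 -0.0822  0.1879] yaw -163.6 F [ 0.3  0.2 -0.2] w 45.0 j6 -84.0
0 [array([244., 104.]), array([123., 137.])] [array([522., 152.]), array([566., 298.])]
0.014 [array([230.,  82.]), array([109., 116.])] [array([526., 165.]), array([570., 312.])]
```

View pics/fit1.png

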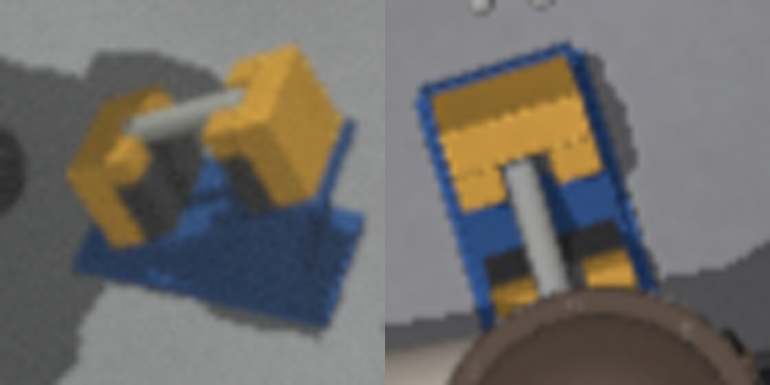

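Scene half: the pin spans (242,95)–(130,130), nearer the seated axis line than the z=14 mm one, with its ends below the block tops. Top half: it lies in the slot in line, upper end at (520,160). Together with the force-free descent to z≈3 mm, this pin fits, so it goes to green. Regrasping it now.

```bash
python3 - <<'E'
from h import *
s=stat()
x,y,yaw=.555,-.048,np.radians(16.4)
t=gw((-.0015,0,.001),x,y,yaw)
plan(s,[(t+[0,0,.06],16.4),(t,16.4),(t+[0,0,.09],16.4),((.42,.259,.14),None),((.42,.259,.038),None)])
E
```

```text
t 10.15 grasp [ 0.4389 -0.0823  0.1879] yaw -163.6 F [0.1 0.5 0.7] w 44.8 j6 -84.0
0 [-0.994, 0.0, 0.415, 0.0] rows>=2.1
1 [-0.001, 0.0, 0.5, 0.0] rows>=1.0
2 [0.001, 0.0, -0.75, 0.0] rows>=1.4
3 [0.122, 1.0, 0.084, 0.0] rows>=1.9
3 [0.123, 1.0, 0.085, 0.0] rows>=1.9
3 [0.094, 0.772, 0.065, 0.0] rows>=1.5
4 [-0.0, 0.0, 0.85, 0.0] rows>=1.6
```

Emit:
drive_tool(
  series=[
    [-0.994,0,0.415,0],
    [-0.994,0,0.415,0],
    [-0.994,0,0.415,0],
    [-0.994,0,0.415,0],
  ],
)

```text
time_s: 10.65
tcp_pos: [0.5527, -0.0487, 0.1885]
ee_rot: [[-0.959, -0.283, -0.002], [-0.283, 0.959, -0.0], [0.002, 0.0, -1.0]]
wrist_force: [0.3, 0.3, -0.1]
gripper_width: 0.515
```

Emit:
drive_tool(
  series=[
    [0,0,0.25,0],
    [0,0,0.5,0],
    [0,0,0.5,0],
    [0,0,0.5,0],
  ],
)

```text
time_s: 11.15
tcp_pos: [0.5527, -0.0489, 0.1312]
ee_rot: [[-0.959, -0.283, 0.002], [-0.283, 0.959, 0.0], [-0.002, -0.0, -1.0]]
wrist_force: [-0.7, -0.1, 0.8]
gripper_width: 0.514
```

Emit:
drive_tool(
  series=[
    [0,0,0,0],
    [0,0,0,0],
    [0,0,0,0],
    [0,0,0,0],
    [0,0,0,0],
  ],
  fingers=0,
)

```text
time_s: 11.78
tcp_pos: [0.5528, -0.0487, 0.1295]
ee_rot: [[-0.959, -0.283, -0.0], [-0.283, 0.959, -0.0], [0.0, 0.0, -1.0]]
wrist_force: [0.3, 0.6, 0.5]
gripper_width: 0.154
```

Emit:
drive_tool(
  series=[
    [0,0,-0.1,0],
    [0,0,-0.4,0],
    [0,0,-0.75,0],
    [0,0,-0.75,0],
    [0,0,-0.75,0],
  ],
)

```text
time_s: 12.4
tcp_pos: [0.5523, -0.0487, 0.2194]
ee_rot: [[-0.959, -0.282, -0.0], [-0.282, 0.959, 0.001], [0.0, 0.001, -1.0]]
wrist_force: [0.4, -1.2, -1.1]
gripper_width: 0.149
```

Emit:
drive_tool(
  series=[
    [0.122,1,0.084,0],
    [0.122,1,0.084,0],
  ],
)

```text
time_s: 12.65
tcp_pos: [0.5036, 0.0627, 0.2078]
ee_rot: [[-0.96, -0.281, -0.003], [-0.281, 0.96, -0.001], [0.003, -0.0, -1.0]]
wrist_force: [0.9, 0.3, -0.7]
gripper_width: 0.151
```

Emit:
drive_tool(
  series=[
    [0.123,1,0.085,0],
    [0.123,1,0.085,0],
  ],
)

```text
time_s: 12.9
tcp_pos: [0.4551, 0.1743, 0.1979]
ee_rot: [[-0.959, -0.283, -0.002], [-0.283, 0.959, -0.002], [0.003, -0.001, -1.0]]
wrist_force: [0.8, 0.7, -1.0]
gripper_width: 0.148
```

Emit:
drive_tool(
  series=[
    [0.094,0.772,0.065,0],
    [0.094,0.772,0.065,0],
    [0.094,0.772,0.065,0],
  ],
)

```text
time_s: 13.28
tcp_pos: [0.4184, 0.26, 0.19]
ee_rot: [[-0.958, -0.286, -0.002], [-0.286, 0.958, -0.002], [0.003, -0.002, -1.0]]
wrist_force: [0.7, -1.3, -1.1]
gripper_width: 0.152
```

Emit:
drive_tool(
  series=[
    [0,0,0.4,0],
    [0,0,0.8,0],
    [0,0,0.85,0],
    [0,0,0.85,0],
    [0,0,0.85,0],
  ],
)

```text
time_s: 13.9
tcp_pos: [0.4207, 0.2594, 0.0911]
ee_rot: [[-0.959, -0.283, 0.002], [-0.283, 0.959, 0.003], [-0.003, 0.002, -1.0]]
wrist_force: [-0.4, -0.1, -0.2]
gripper_width: 0.149
```

Emit:
drive_tool(
  series=[
    [0,0,0,0],
    [0,0,0,0],
    [0,0,0,0],
  ],
  fingers=40,
)

```text
time_s: 14.28
tcp_pos: [0.4198, 0.259, 0.0899]
ee_rot: [[-0.959, -0.283, 0.001], [-0.283, 0.959, 0.001], [-0.001, 0.001, -1.0]]
wrist_force: [-0.4, -1.2, -1.0]
gripper_width: 0.397
```

Emit:
drive_tool(
  series=[
    [0,0,-0.5,0],
    [0,0,-1,0],
    [0,0,-1,0],
    [0,0,-1,0],
    [0,0,-1,0],
  ],
)

```text
time_s: 14.9
tcp_pos: [0.4191, 0.2582, 0.2079]
ee_rot: [[-0.959, -0.283, -0.002], [-0.283, 0.959, -0.002], [0.003, -0.002, -1.0]]
wrist_force: [-0.2, 0.2, -1.0]
gripper_width: 0.458
```

```bash
python3 - <<'E'
from h import *
from station import capture
import cv2
s=stat(); a=capture("scene")["color"]; c=capture("wrist")["color"]
cv2.imwrite("pics/sc3.png",np.hstack([cv2.resize(a[110:190,240:340],None,fx=4,fy=4,interpolation=cv2.INTER_CUBIC),cv2.resize(c,(400,320))]))
plan(s,[((.6335,-.205,.16),-6.7),((.6335,-.205,.039),-6.7)])
E
```

```text
t 14.9 grasp [0.4189 0.258  0.1569] yaw -163.6 F [-0.2  0.2 -1. ] w 39.8 j6 -124.0
0 [-0.148, -1.0, -0.005, 0.202] rows>=2.2
0 [-0.615, -1.0, -0.006, -0.0] rows>=2.3
0 [-0.615, -1.0, -0.006, -0.0] rows>=2.3
0 [-0.468, -0.762, -0.004, -0.0] rows>=1.7
1 [-0.002, 0.003, 1.0, -0.0] rows>=1.9
1 [-0.0, 0.0, 0.009, -0.0] rows>=0.0
```

View pics/sc3.png

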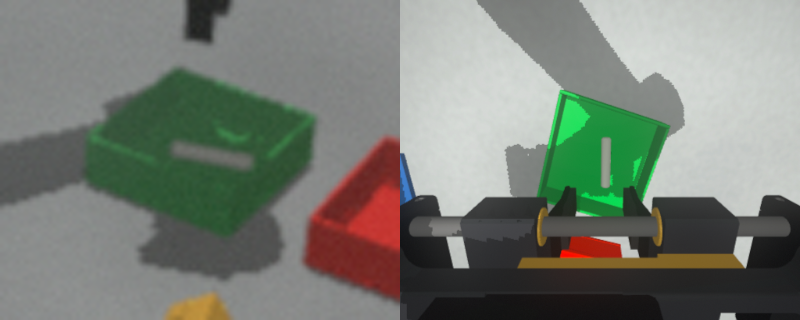

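The pin lies in the green bin (scene (212,155), wrist (606,163)). Now the far pin.

Emit:
drive_tool(
  series=[
    [-0.148,-1,-0.1,0.202],
    [-0.148,-1,-0.1,0.202],
    [-0.148,-1,-0.1,0.202],
  ],
  fingers=60,
)

```text
time_s: 15.38
tcp_pos: [0.4715, 0.1458, 0.2207]
ee_rot: [[-0.992, 0.124, -0.001], [0.124, 0.992, -0.001], [0.001, -0.001, -1.0]]
wrist_force: [0.2, -0.1, -0.6]
gripper_width: 0.662
```

Emit:
drive_tool(
  series=[
    [-0.615,-1,0,0],
    [-0.615,-1,0,0],
    [-0.615,-1,0,0],
  ],
)

```text
time_s: 15.75
tcp_pos: [0.5305, 0.019, 0.2202]
ee_rot: [[-0.993, 0.119, -0.002], [0.119, 0.993, -0.001], [0.002, -0.001, -1.0]]
wrist_force: [-0.2, 0.2, 0.3]
gripper_width: 0.69
```

Emit:
drive_tool(
  series=[
    [-0.615,-1,0,0],
    [-0.615,-1,0,0],
    [-0.615,-1,0,0],
  ],
)

```text
time_s: 16.12
tcp_pos: [0.59, -0.1085, 0.2201]
ee_rot: [[-0.993, 0.119, -0.002], [0.119, 0.993, -0.0], [0.002, -0.0, -1.0]]
wrist_force: [1.1, -0.1, 0.5]
gripper_width: 0.69
```

Emit:
drive_tool(
  series=[
    [-0.468,-0.762,0.08,0],
    [-0.468,-0.762,0.08,0],
    [-0.468,-0.762,0.08,0],
    [-0.468,-0.762,0.08,0],
    [-0.468,-0.762,0.08,0],
  ],
)

```text
time_s: 16.75
tcp_pos: [0.6341, -0.2024, 0.2121]
ee_rot: [[-0.993, 0.115, -0.0], [0.115, 0.993, 0.0], [0.0, 0.0, -1.0]]
wrist_force: [0.5, 0.2, -0.1]
gripper_width: 0.692
```

```bash
python3 - <<'E'
from h import *
from station import capture
import cv2
s=stat(); c=capture("wrist"); C=wcam(c,s); a=c["color"]; cv2.imwrite("pics/w4.png",a)
d=np.array([np.cos(np.radians(-6.7)),np.sin(np.radians(-6.7)),0]); m=np.array([.6335,-.205,.045])
print([proj(C,m+k*.042*d).round(0) for k in (1,-1)])
g=a.astype(int).min(2)
for r in (165,180,200,215): 
    w=np.where(g[r,225:290]>150)[0]+225; print(r,w.min() if len(w) else None,w.max() if len(w) else None,len(w))
col=g[130:245,256]; print(col.tolist())
plan(s,[((.6335,-.205,.039),-6.7)])
E
```

```text
t 16.75 grasp [ 0.6341 -0.2024  0.1611] yaw 173.4 F [ 0.5  0.2 -0.1] w 60.2 j6 -93.0
[array([252., 233.]), array([252., 154.])]
165 225 289 33
180 225 289 34
200 247 256 10
215 250 258 9
[203, 203, 203, 203, 204, 203, 203, 202, 201, 200, 201, 184, 131, 120, 122, 120, 121, 120, 120, 121, 121, 121, 120, 125, 157, 200, 205, 218, 223, 219, 206, 211, 222, 223, 223, 222, 222, 222, 222, 222, 222, 221, 222, 221, 221, 220, 220, 220, 220, 220, 220, 220, 220, 219, 218, 218, 218, 218, 218, 218, 218, 218, 206, 162, 141, 141, 140, 140, 139, 140, 157, 201, 213, 197, 138, 138, 137, 138, 137, 136, 143, 175, 209, 208, 209, 207, 207, 202, 177, 135, 135, 135, 134, 133, 133, 132, 133, 132, 132, 132, 132, 130, 126, 129, 128, 129, 128, 128, 129, 129, 128, 128, 128, 128, 127]
0 [0.002, -0.022, 1.0, 0.001] rows>=1.9
0 [0.0, -0.0, 0.017, -0.0] rows>=0.0
```

Pin column about 252–254 and upper end row 154: both match the model (252, 154). Grasping.

Emit:
drive_tool(
  series=[
    [0.002,-0.018,0.5,0],
    [0.002,-0.018,1,0],
    [0.002,-0.018,1,0],
    [0.002,-0.018,1,0],
    [0.002,-0.018,1,0],
  ],
)

```text
time_s: 17.42
tcp_pos: [0.6357, -0.2064, 0.0954]
ee_rot: [[-0.993, 0.116, 0.006], [0.116, 0.993, -0.001], [-0.006, -0.0, -1.0]]
wrist_force: [0.4, -0.2, 0.0]
gripper_width: 0.691
```

Emit:
drive_tool(
  series=[
    [0,0,0.01,0],
    [0,0,0.01,0],
    [0,0,0.01,0],
    [0,0,0.01,0],
    [0,0,0.01,0],
    [0,0,0.01,0],
  ],
  fingers=0,
)

```text
time_s: 18.18
tcp_pos: [0.6339, -0.2058, 0.0905]
ee_rot: [[-0.993, 0.117, -0.0], [0.117, 0.993, 0.001], [0.0, 0.001, -1.0]]
wrist_force: [-0.5, 3.0, -0.1]
gripper_width: 0.151
```

Emit:
drive_tool(
  series=[
    [0,0,-0.5,0],
    [0,0,-1,0],
    [0,0,-1,0],
    [0,0,-1,0],
    [0,0,-1,0],
  ],
)

```text
time_s: 18.8
tcp_pos: [0.6329, -0.2063, 0.2085]
ee_rot: [[-0.993, 0.117, -0.004], [0.117, 0.993, 0.001], [0.004, 0.0, -1.0]]
wrist_force: [0.7, -0.0, -0.7]
gripper_width: 0.148
```

```bash
python3 - <<'E'
from h import *
s=stat()
x,y,yaw=.555,-.048,np.radians(16.4)
d=np.array([np.cos(yaw),np.sin(yaw),0])
e=gw((-.0575,0,.007),x,y,yaw); L=.024
piv=e-d*L+np.array([0,0,.007/c32-L*s32/c32]); print("pivot centre",piv)
plan(s,[((piv[0]+.03,-.19,.16),16.4),((piv[0],piv[1],.15),16.4)])
E
```

```text
t 18.8 grasp [ 0.6327 -0.2063  0.1575] yaw 173.3 F [ 0.7 -0.  -0.7] w 12.9 j6 -93.0
pivot centre [ 0.48163915 -0.06959127  0.04672336]
0 [1.0, 0.016, -0.017, -0.202] rows>=2.2
0 [0.016, 0.007, 0.0, 0.0] rows>=0.0
1 [-0.043, 1.0, 0.082, 0.0] rows>=1.9
1 [-0.001, 0.033, 0.003, 0.0] rows>=0.1
```

The long pin's low end would reach down to the collar's top (18 mm) with that lever, so I'll use a shorter lever of 15 mm, which leaves about 6 mm of clearance.

Emit:
drive_tool(
  series=[
    [1,0.016,-0.017,-0.202],
    [1,0.016,-0.017,-0.202],
    [1,0.016,-0.017,-0.202],
  ],
)

```text
time_s: 19.18
tcp_pos: [0.5093, -0.19, 0.2106]
ee_rot: [[-0.959, -0.283, -0.008], [-0.283, 0.959, 0.001], [0.007, 0.004, -1.0]]
wrist_force: [1.2, 0.4, -1.2]
gripper_width: 0.151
```

Emit:
drive_tool(
  series=[
    [-0.04,1,0.082,0],
    [-0.04,1,0.082,0],
    [-0.04,1,0.082,0],
    [-0.04,1,0.082,0],
    [-0.04,1,0.082,0],
  ],
)

```text
time_s: 19.8
tcp_pos: [0.4861, -0.0748, 0.2025]
ee_rot: [[-0.96, -0.281, -0.0], [-0.281, 0.96, -0.0], [0.0, -0.0, -1.0]]
wrist_force: [-0.3, -0.3, -0.6]
gripper_width: 0.15
```

```bash
python3 - <<'E'
from h import *
s=stat()
x,y,yaw=.555,-.048,np.radians(16.4)
d=np.array([np.cos(yaw),np.sin(yaw),0])
e=gw((-.0575,0,.007),x,y,yaw); L=.015
piv=e-d*L+np.array([0,0,.007/c32-L*s32/c32]); print("pivot centre",piv)
plan(s,[(piv+[0,0,.045],16.4),(piv,16.4)])
E
```

```text
t 19.8 grasp [ 0.4861 -0.0748  0.1515] yaw -163.7 F [-0.3 -0.3 -0.6] w 13.1 j6 -84.0
pivot centre [ 0.49027298 -0.0670502   0.05234719]
0 [-0.052, 0.052, 0.451, -0.0] rows>=0.9
1 [-0.0, 0.0, 0.375, -0.0] rows>=0.7
```

Emit:
drive_tool(
  series=[
    [-0.052,0.052,0.25,0],
    [-0.052,0.052,0.45,0],
    [-0.052,0.052,0.58,0],
    [-0.052,0.052,0.61,0],
    [-0.052,0.052,0.64,0],
    [-0.052,0.052,0.67,0],
    [-0.052,0.052,0.7,0],
    [-0.052,0.052,0.73,0],
    [-0.052,0.052,0.76,0],
  ],
)

```text
time_s: 20.92
tcp_pos: [0.4899, -0.0665, 0.1126]
ee_rot: [[-0.959, -0.283, 0.001], [-0.283, 0.959, -0.0], [-0.001, -0.001, -1.0]]
wrist_force: [-1.9, -2.4, 5.4]
gripper_width: 0.148
```

Emit:
drive_tool(
  series=[
    [0,0,0.03,0],
    [0,0,0.06,0],
    [0,0,0.075,0],
    [0,0,0.08,0],
    [0,0,0.08,0],
    [0,0,0.08,0],
  ],
)

```text
time_s: 21.68
tcp_pos: [0.4911, -0.0662, 0.1035]
ee_rot: [[-0.959, -0.284, 0.004], [-0.284, 0.959, 0.0], [-0.004, -0.001, -1.0]]
wrist_force: [0.1, -0.2, 6.4]
gripper_width: 0.15
```

```bash
python3 - <<'E'
from h import *
stat()
E
```

```text
t 21.68 grasp [ 0.4913 -0.0662  0.0525] yaw -163.5 F [ 0.1 -0.2  6.4] w 13.1 j6 -85.0
```

Emit:
drive_tool(
  series=[
    [0,0,-0.2,0],
    [0,0,-0.6,0],
    [0,0,-0.6,0],
    [0,0,-0.6,0],
    [0,0,-0.6,0],
    [0,0,-0.6,0],
  ],
)

```text
time_s: 22.42
tcp_pos: [0.4893, -0.0663, 0.1729]
ee_rot: [[-0.959, -0.283, -0.002], [-0.283, 0.959, -0.0], [0.002, 0.0, -1.0]]
wrist_force: [0.2, 0.2, -0.2]
gripper_width: 0.151
```

```bash
python3 - <<'E'
from h import *
s=stat()
x,y,yaw=.555,-.048,np.radians(16.4)
plan(s,[(gw((0,0,z),x,y,yaw),16.4) for z in (.04,.022)])
E
```

```text
t 22.43 grasp [ 0.4891 -0.0663  0.1219] yaw -163.6 F [ 0.2  0.2 -0.2] w 13.1 j6 -85.0
0 [-0.393, -0.009, 0.083, 0.0] rows>=0.8
1 [-0.08, 0.0, 0.127, 0.0] rows>=0.3
```

Emit:
drive_tool(
  series=[
    [-0.2,-0.005,0.04,0],
    [-0.393,-0.009,0.083,0],
    [-0.393,-0.009,0.083,0],
    [-0.473,-0.009,0.21,0],
    [-0.473,-0.009,0.21,0],
    [-0.473,-0.009,0.21,0],
    [-0.473,-0.009,0.21,0],
  ],
)

```text
time_s: 23.3
tcp_pos: [0.5443, -0.0513, 0.1491]
ee_rot: [[-0.959, -0.283, 0.0], [-0.283, 0.959, 0.0], [-0.0, -0.0, -1.0]]
wrist_force: [0.1, 0.2, -1.5]
gripper_width: 0.145
```

```bash
python3 - <<'E'
from h import *
from station import capture
import cv2
s=stat(); a=capture("scene")["color"]
cv2.imwrite("pics/sc5.png",cv2.resize(a[165:235,240:320],None,fx=8,fy=8,interpolation=cv2.INTER_CUBIC))
x,y,yaw=.555,-.048,np.radians(16.4)
plan(s,[(gw((0,0,z),x,y,yaw),16.4) for z in (.0150,)])
for th in (26,32): print([((proj(S,gw((0,0,.022),x,y,yaw)+k*.042*np.array([np.cos(yaw)*np.cos(np.radians(th)),np.sin(yaw)*np.cos(np.radians(th)),np.sin(np.radians(th))]))-[240,165])*8).round(0) for k in(1,-1)])
E
```

```text
t 23.3 grasp [ 0.5443 -0.0513  0.0981] yaw -163.6 F [ 0.1  0.2 -1.5] w 12.6 j6 -85.0
0 [-0.027, 0.001, 0.061, 0.0] rows>=0.1
[array([346., 185.]), array([124., 225.])]
[array([340., 175.]), array([130., 235.])]
```

View pics/sc5.png

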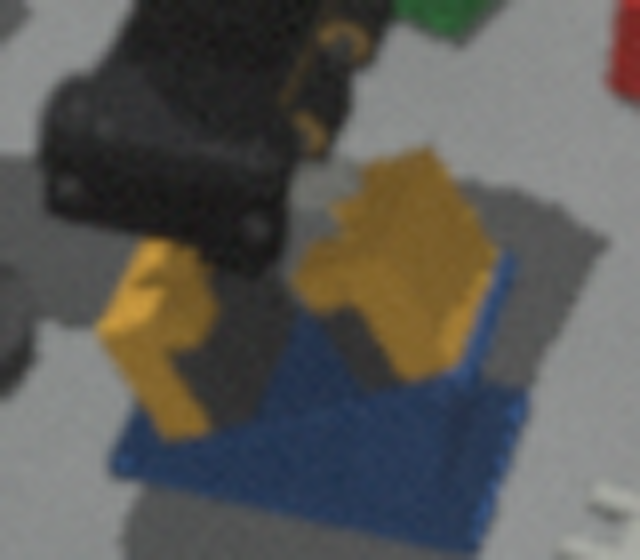

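Pin's upper end is at about (350,182), tilt about 28–30°, in line and just above the block. Lowering onto the top.

Emit:
drive_tool(
  series=[
    [-0.013,0,0.03,0],
    [-0.027,0,0.061,0],
    [-0.03,0,0.066,0],
    [-0.03,0,0.066,0],
    [-0.03,0,0.066,0],
  ],
)

```text
time_s: 23.98
tcp_pos: [0.5478, -0.0503, 0.1411]
ee_rot: [[-0.959, -0.283, 0.0], [-0.283, 0.959, -0.0], [0.0, -0.0, -1.0]]
wrist_force: [-1.8, -0.3, 3.9]
gripper_width: 0.148
```

```bash
python3 - <<'E'
from h import *
s=stat()
x,y,yaw=.555,-.048,np.radians(16.4)
plan(s,[(gw((0,0,z),x,y,yaw),16.4) for z in (.0130,)])
E
```

```text
t 23.98 grasp [ 0.5478 -0.0503  0.0901] yaw -163.6 F [-1.8 -0.3  3.9] w 12.8 j6 -85.0
0 [-0.005, 0.001, 0.009, 0.0] rows>=0.0
```

Contact of 4 N at z≈14.4 mm: it stays up. I'll release with a small opening first, so it cannot roll off.

Emit:
drive_tool(
  series=[
    [-0.003,0,0.005,0],
    [-0.003,0,0.005,0],
    [-0.003,0,0.005,0],
  ],
  fingers=22,
)

```text
time_s: 24.35
tcp_pos: [0.5484, -0.05, 0.1401]
ee_rot: [[-0.959, -0.283, 0.0], [-0.283, 0.959, 0.0], [-0.0, 0.0, -1.0]]
wrist_force: [-0.4, 0.3, 0.3]
gripper_width: 0.249
```

```bash
python3 - <<'E'
from h import *
from station import capture
import cv2
s=stat(); a=capture("scene")["color"]; b=capture("top")["color"]
cv2.imwrite("pics/sc6.png",np.hstack([cv2.resize(a[165:235,240:310],None,fx=5.5,fy=5.5,interpolation=cv2.INTER_CUBIC),cv2.resize(b[145:215,215:285],None,fx=5.5,fy=5.5,interpolation=cv2.INTER_CUBIC)]))
E
```

```text
t 24.35 grasp [ 0.5484 -0.05    0.0891] yaw -163.6 F [-0.4  0.3  0.3] w 21.7 j6 -85.0
```

View pics/sc6.png

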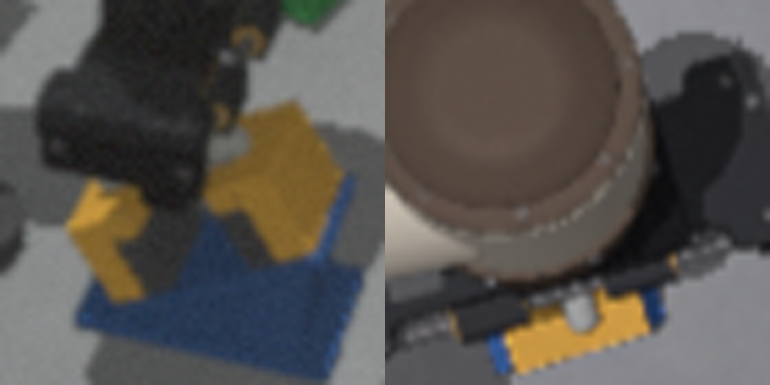

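Top half: the pin's lower end is on the lower yellow end block at (582,318), centred. Scene half: the upper end is on the upper block at (230,145). It stays on top, and no slide is seen. Leaving it a moment, then regripping.

Emit:
drive_tool(
  series=[
    [0,0,0,0],
    [0,0,0,0],
    [0,0,0,0],
    [0,0,0,0],
    [0,0,0,0],
    [0,0,0,0],
    [0,0,0,0],
    [0,0,0,0],
  ],
  fingers=26,
)

```text
time_s: 25.45
tcp_pos: [0.5482, -0.0501, 0.1402]
ee_rot: [[-0.959, -0.283, -0.0], [-0.283, 0.959, -0.0], [0.0, 0.0, -1.0]]
wrist_force: [-0.5, -0.5, 0.4]
gripper_width: 0.304
```

```bash
python3 - <<'E'
from h import *
from station import capture
import cv2
s=stat(); b=capture("top")["color"]
n=cv2.resize(b[145:215,215:285],None,fx=5.5,fy=5.5,interpolation=cv2.INTER_CUBIC); o=cv2.imread("pics/sc6.png")[:,385:]
d=np.abs(n.astype(int)-o)[285:345,175:225].mean(); print("diff at pin end",d)
E
```

```text
t 25.45 grasp [ 0.5482 -0.0501  0.0892] yaw -163.6 F [-0.5 -0.5  0.4] w 26.4 j6 -85.0
diff at pin end 3.0203333333333333
```

Emit:
drive_tool(
  series=[
    [0,0,0,0],
    [0,0,0,0],
    [0,0,0,0],
    [0,0,0,0],
    [0,0,0,0],
  ],
  fingers=0,
)

```text
time_s: 26.12
tcp_pos: [0.5482, -0.0501, 0.1403]
ee_rot: [[-0.959, -0.283, -0.0], [-0.283, 0.959, -0.0], [0.0, 0.0, -1.0]]
wrist_force: [-1.7, 0.8, -0.0]
gripper_width: 0.15
```

Emit:
drive_tool(
  series=[
    [0,0,-0.1,0],
    [0,0,-0.4,0],
    [0,0,-0.7,0],
    [0,0,-0.7,0],
    [0,0,-0.7,0],
    [0,0,-0.7,0],
  ],
)

```text
time_s: 26.88
tcp_pos: [0.5476, -0.0502, 0.2231]
ee_rot: [[-0.959, -0.283, -0.003], [-0.283, 0.959, -0.0], [0.002, 0.001, -1.0]]
wrist_force: [0.0, 0.2, -0.8]
gripper_width: 0.146
```

```bash
python3 - <<'E'
from h import *
s=stat()
plan(s,[((.624,.267,.15),None),((.624,.267,.042),None)])
E
```

```text
t 26.88 grasp [ 0.5475 -0.0502  0.1721] yaw -163.6 F [ 0.   0.2 -0.8] w 12.7 j6 -85.0
0 [-0.577, 1.0, 0.077, 0.0] rows>=2.2
0 [-0.578, 1.0, 0.078, 0.0] rows>=2.2
0 [-0.205, 0.355, 0.027, 0.0] rows>=0.8
1 [-0.002, -0.001, 0.9, 0.0] rows>=1.7
```

Emit:
drive_tool(
  series=[
    [-0.577,1,0.077,0],
    [-0.577,1,0.077,0],
    [-0.577,1,0.077,0],
  ],
)

```text
time_s: 27.25
tcp_pos: [0.581, 0.0875, 0.2134]
ee_rot: [[-0.958, -0.286, -0.002], [-0.286, 0.958, -0.001], [0.002, -0.0, -1.0]]
wrist_force: [0.1, 0.1, -1.9]
gripper_width: 0.149
```

Emit:
drive_tool(
  series=[
    [-0.783,1,0.1,0],
    [-0.783,1,0.1,0],
    [-0.783,1,0.1,0],
  ],
)

```text
time_s: 27.62
tcp_pos: [0.6373, 0.2284, 0.2011]
ee_rot: [[-0.959, -0.284, -0.002], [-0.284, 0.959, -0.001], [0.002, -0.001, -1.0]]
wrist_force: [-0.4, -1.8, -0.4]
gripper_width: 0.148
```

Emit:
drive_tool(
  series=[
    [0,0.355,0,0],
    [0,0.355,0,0],
    [0,0.355,0,0],
  ],
)

```text
time_s: 28.0
tcp_pos: [0.6246, 0.2664, 0.2022]
ee_rot: [[-0.959, -0.283, -0.002], [-0.283, 0.959, -0.001], [0.002, -0.001, -1.0]]
wrist_force: [-0.1, -0.0, -1.3]
gripper_width: 0.148
```

Emit:
drive_tool(
  series=[
    [0,0,0.4,0],
    [0,0,0.8,0],
    [0,0,0.9,0],
    [0,0,0.9,0],
    [0,0,0.9,0],
  ],
)

```text
time_s: 28.62
tcp_pos: [0.6263, 0.2675, 0.0975]
ee_rot: [[-0.959, -0.283, 0.004], [-0.283, 0.959, 0.002], [-0.004, 0.001, -1.0]]
wrist_force: [-0.0, -0.0, 0.0]
gripper_width: 0.151
```

Emit:
drive_tool(
  series=[
    [0,0,0,0],
    [0,0,0,0],
    [0,0,0,0],
  ],
  fingers=40,
)

```text
time_s: 29.0
tcp_pos: [0.625, 0.2673, 0.0957]
ee_rot: [[-0.959, -0.283, 0.001], [-0.283, 0.959, 0.001], [-0.001, 0.0, -1.0]]
wrist_force: [0.5, -0.5, -1.1]
gripper_width: 0.395
```

Emit:
drive_tool(
  series=[
    [0,0,-0.5,0],
    [0,0,-1,0],
    [0,0,-1,0],
    [0,-0.8,-1,0],
    [0,-1,-1,0],
    [0,-1,-1,0],
    [0,-1,-1,0],
    [0,-1,-1,0],
  ],
)

```text
time_s: 30.0
tcp_pos: [0.6585, 0.1532, 0.2147]
ee_rot: [[-0.959, -0.284, -0.0], [-0.284, 0.959, -0.0], [0.0, 0.0, -1.0]]
wrist_force: [-1.3, -0.8, -0.3]
gripper_width: 0.457
```

```bash
python3 - <<'E'
from h import *
from station import capture
import cv2
s=stat(); cv2.imwrite("pics/end.png",cv2.resize(capture("scene")["color"][60:310,80:450],None,fx=2,fy=2,interpolation=cv2.INTER_CUBIC))
E
```

```text
t 30.0 grasp [0.6584 0.1532 0.1637] yaw -163.5 F [-1.3 -0.8 -0.3] w 39.7 j6 -100.0
```

View pics/end.png

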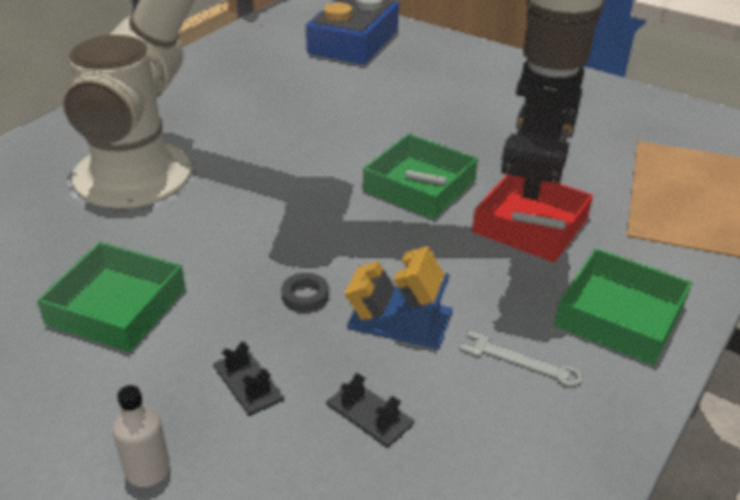

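The short pin is in the green bin (425,178) and the long pin in the red bin (538,220). The collar, wrench and bottle are unmoved, and the gripper is clear of everything.

```bash
python3 -c "
from station import order
print(order.finish_job())"
```

```text
the job is handed in; nothing more can be done
None
```

Both pins are sorted and the job is handed in: the short pin is in the green bin farthest left and the long one is in the red bin.

- **Fitting:** I gripped each pin by its middle, tilted it to about the slot's slope against the gauge's lower edge, and tried it in line with the slot. Each was released for over a second before binning.
- **Nearer pin:** it went into the slot without force, to within 3 mm of fully seated, before I let go. The picture after release fits a seated pin, though it was not sharp enough to prove the last few millimetres.
- **Farther pin:** it met the slot's ends at z ≈ 14 mm with about 4 N and did not move while released.
- **Last checks:** the final scene picture shows one pin in each bin. The collar, wrench and bottle look unmoved, and the gripper is clear. The clock read about 30 s, and the forces I read stayed under about 10 N.
- **Disagreements:** in the scene view the gauge's lower corners sat about 2 px (4–5 mm) off my model. The top and wrist views agreed with it, so I kept it. Both pins were tilted to about 28–30° rather than the full 32° before the try.

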